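Relay in, lever shut, selector knob on and held pressed

TASK

Get the fan control unit ready for its self-test: drop the orange relay fully into the black socket, swing the yellow locking lever shut over it as far as it goes, then turn the red knob so that the flat in its bore matches the flat of the brass D-shaft (nose over the white mark), push it fully home on the shaft, and keep pressing so that the sprung shaft is held pressed right down. The program finishes while the gripper still holds the knob and keeps the shaft pressed in: do not let go. Leave the mug, the tape roll and the screwdriver where they are.

Things in the scene. Friction and masses are not known exactly. Their poses are not given: they have to be found in the camera images.
- relay_mid (a point): Centre of the plug-in relay, an upright block 40 mm (its x) by 30 mm (its y) by 50 mm high, lower 20 mm black, upper 30 mm orange, about 90 g, loose; starts standing on the table with this point 25 mm above it. Its half turn does not matter: it fits either way round.
- relay_foot (a point): Centre of the relay's underside, 25 mm below relay_mid.
- socket_floor (a point): Centre of the floor of the relay's pocket in the black socket (fixed), 16 mm above the table. Pocket 43 mm along this frame's x (the chassis's x), 33 mm along its y, 20 mm deep to the rim (walls 8 mm thick, 3 mm lead-in chamfer). The seated relay's top is 50 mm above this point, 30 mm above the rim.
- lever_pivot (a point): Fixed point on the vertical pivot axis of the yellow locking lever, 42 mm along +x from the pocket's centre, 69 mm above the table: the underside of the lever's arm, 3 mm above the seated relay's top. Its axes are the chassis's.
- lever_tab (a point): Middle of the lever's upright round tab, a yellow post 12 mm across, standing 30 mm up from the flat arm (arm 14 mm wide, 6 mm thick, top at 75 mm above the table; tab from 75 to 105 mm). It lies 78 mm from the pivot axis and this point is at 90 mm above the table. This frame's x points from the pivot outward along the arm.
- lever (a joint): Angle of the locking lever, rad: 0 wide open (arm 60 degrees clockwise, seen from above, from the chassis's +x), growing as it swings level and clockwise to 2.094, shut at its stop (arm along the chassis's -x, across the relay's top). Stays where left; about 0.7 N at the tab moves it. From 0 to 0.4 it is clear of the pocket; a relay not fully down blocks it.
- shaft_seat (a point): Centre of the top of the black collar (48 mm across) at the foot of the brass D-shaft, 53 mm above the table unpressed; moves down with the shaft. Shaft 14 mm across, rises 22 mm from here (last 5 mm tapers by 3 mm all round); its one flat, 3 mm off the axis, faces this frame's +x, where a white mark runs outward on the collar. z is up. The shaft cannot turn.
- shaft (a joint): How far the sprung shaft is pressed in, m: 0 released, 0.006 at its stop. Takes about 4.5 N to start and 10 N at the stop.
- knob_mid (a point): Red knob's bore axis, half-way up: 19 mm above the table at the start (stands upright, bore down). 38 mm high, 70 g, loose. Flat sides 30 mm apart across y, from x -18 to +12 mm; nose tapers to x +27 mm, white line on top to the nose. Bore 16 mm across, 24 mm deep, open below, its flat wall 4 mm off the axis on the nose (+x) side: fits the shaft only with nose over the white mark.
- knob_seat (a point): Centre of the knob's underside, on the bore axis, 19 mm below knob_mid; it rests on shaft_seat when the knob is home.
- knob_nose (a point): Tip of the knob's nose at its underside, 27 mm along the knob's +x from knob_seat.
- knob: The red knob, origin at knob_seat.
- relay: The relay, origin at relay_foot.
- mug: White mug, 72 mm across, 85 mm high, handle at its +y; bystander, origin at the centre of its underside.
- tape: Blue tape roll lying flat, 68 mm across, 22 mm high; bystander, origin at the centre of its underside.
- driver: Screwdriver lying on the table; bystander, origin at the underside of about its middle, its x along its length.
- chassis: Fixed aluminium base plate of the unit, 170 mm (x) by 320 mm (y), 12 mm thick; origin at the centre of its underside. The pocket's centre is at x -15, y -80 mm, the D-shaft at x 0, y +95 mm on a grey housing 70 by 76 mm, 40 mm high. Low electronics between stay under 30 mm.
Mind the look-alikes: they are no part of the job. Leave any blue or purple look-alike of the knob alone. What is shaped like the relay but green is not meant.

How it is judged (in metres and radians):
On the way, in this order (a step that is already met when the one before it is completed fails the run):
1. the relay sits fully down in its socket (z of relay_foot in the frame of socket_floor below 0.0025 m and horizontal distance between relay_foot and socket_floor below 0.004 m and angle between relay's own z axis and vertical below 0.08 rad), for 0.2 s.
2. the locking lever is shut over the relay (value of joint lever above 1.98 rad), for 0.2 s.
3. the knob is home on the shaft, nose over the mark (z of knob_seat in the frame of shaft_seat below 0.0025 m and horizontal distance between knob_seat and shaft_seat below 0.003 m and x of knob_nose in the frame of shaft_seat above 0.02 m), for 0.1 s.
At the end, for the whole second after the job is handed in: Fingers still hold the knob (over 2 N), home on the D-shaft (2.5 mm of the collar, 3 mm of centre, nose over the mark, upright), shaft pressed in over 3.5 of 6 mm; relay released and fully down in its socket (2.5 mm of the floor, 4 mm of centre); lever shut (over 1.98 rad) (all of step 1 and all of step 3 and value of joint shaft above 0.0035 m and angle between knob's own z axis and vertical below 0.12 rad and contact force between the fingers and knob above 2 N and linear speed of knob below 0.02 m/s and contact force between the fingers and relay below 0.1 N and value of joint lever above 1.98 rad); the arm keeps its last pose, push and grip.
It fails at once if the mug, the tape roll or the screwdriver is moved by more than 3 cm (distance of any of mug, tape, driver from where it was at the start of the episode above 0.03 m).
It also fails if it takes over 64 s, if anything falls off the work surface, if the arm or the gripper's body presses on something with over 40 N, if the wrist force passes 120 N, or if a joint passes its speed limit or range.

ROBOT

A 6-joint arm with a two-finger parallel gripper is mounted at the origin on the work surface. World frame = base frame: x ahead of the robot, y to its left, z up, the work surface at z = 0. Lengths are in mm, angles in rad, forces in N, time in s.
With the tool pointing down it reaches from about 350 to 975 mm from the base axis. Payload 7.1 kg.
Tool frame: the origin (TCP) lies midway between the tips of the shut fingers; the grasp point (between the pads) lies ctrl.grip_point_offset behind it (ctrl.grip_point_offset is the distance from the TCP to the grasp point, in mm); z points along the fingers, y is the line along which they close (so a half turn about z gives the same grasp; the last joint's range is limited). The gripper opens to 88 mm and grips with 3 to 60 N. Pads are 20 mm wide; open, the fingers measure 115 mm over their backs; the gripper's body (75 mm by 178 mm) begins 61 mm behind the grasp point.
Start: joints at [-1.126, 0.423, 1.63, -0, 1.089, -0.019], TCP at [279.608, -558.949, 222.675] pointing down, gripper open.
Joint ranges: [-3, 3], [-0.9, 2.11], [0.09, 2.58], [-1.31, 4.45], [0.11, 2.69], [-2.54, 2.54]. Speed limits (rad/s): [2.39, 2.39, 3.01, 3.14, 3.14, 3.14].

INTERFACE

Orientations are given as a rotation vector (axis times angle).
In Python, from workcell import ctrl, get_image, close_job, finder gives the robot as it stands.
- The arm moves only by the tool servo_tool, never from a script. Its argument "deltas" is a list of rows, each a list of 2 entries, a list of its own where there are three numbers: the shift along the tool's x, y, z in mm, then the turn, a rotation vector about the tool's x, y, z in rad. A call has 1 to 5 rows; each row is the pose to reach, as a shift and turn from the pose commanded when the call began, along the tool's axes at that moment; what a row does not reach only later rows make up. A row lasts 1/12 s, in which the tool goes at most 41.7 mm and 7.16 degrees, less where a joint would pass 70% of its speed; a pose out of reach is approached as far as the arm can. A call with a gripper value outside its range is refused whole. "grip" is the closure, from -1 (fully open) to 1 (shut), so that 0 is half open, set as the call begins (left out, the last holds). The fingers move at their own pace and stop on an object; the grip force is fixed at half the most. Time passes only in rows, so rows that repeat a pose let the fingers close. It gives the time, the measured TCP pose, the force, the opening and the grip force at its end, in the units of the state.
- ctrl.get_obs(): the state, without advancing time (a new reading comes with each control period).
- get_image(name): name is "scene" or "top"; returns a dict with "frame" (384x512x3 uint8, blue, green, red), "depth" (384x512 float32, mm along the optical axis (not along the pixel's ray), 0 where there is no reading), "K" (3x3 intrinsics, pixels), "dist" ([k1, k2, p1, p2, k3] as OpenCV has them; the pictures are not rectified), "pose" (4x4, takes a point from camera to world coordinates). Camera axes: x right, y down, z forward; pixel columns grow to the right and rows downward; lengths in mm; the calibration is good to about 2 mm. A picture is of the moment at which its call begins.
- close_job(): hands the job in; it is judged then, once.
Trained networks look in a picture, given as the dict that the camera call returned (one of the last four; its "shot" number tells which), for a name from the list of things; names that differ only in an ending like _2 or _b are one class to them, and where a whole thing is asked for, a point or a joint stands for the part that bears it (a point fixed in the world has none). Each returns a list of dicts, best first, with "score" (0 to 1); they miss things now and then, are a little off and sometimes report something else, mostly with a low value. They report only what shows in the picture. A call takes as long as a camera call. They do not tell look-alikes from the thing itself.
- finder.search_frame(query, picture): "rect" ([centre column, centre row, width, height] as shares, 0 to 1, of the picture: columns of its width, rows of its height, round what is visible of it).
- finder.silhouettes(query, picture): "mask" (384x512 bool, what is visible of it) and "rect" ([centre column, centre row, width, height] as shares, 0 to 1, of the picture: columns of its width, rows of its height, round what is visible of it).
The state is a dict: "t": time; "qpos": joint angles; "qvel": joint speeds; "joint_torque": joint torques, N m; "ee_pos": TCP position; "orientation": TCP orientation; "ft_force": force on the tool from outside, world axes, zero at the start; "moment": the same for the moment, N m; "width": finger opening in mm; "grasp_force": force on a finger pad.
Only numpy, scipy, OpenCV 4.12 (cv2) and the standard library are available. Lean on these libraries where they do the work, as an engineer would, in place of code of your own. Each camera call takes 0.05 s, during which the arm holds its last target. There are 200 camera calls.

## Working session

There is one attempt and no reset: what is moved stays moved. The work goes in short steps, Python scripts to look and compute and a tool call to move; the robot and the scene stay as the last step left them, time stands still between calls to the robot, and variables do not carry over. Pictures are saved under pics/ and viewed, at most 10 in all, crops included, and the job is handed in when it is done.

Besides the shell and the picture viewer there is one more tool, called in YAML: its name, and indented under it one key for each argument. servo_tool: Moves the arm, as the interface text tells. Its arguments: {"type":"object","properties":{"deltas":{"type":"array","items":{"type":"array"}},"grip":{"type":"number"}},"required":["deltas"]}

```bash
mkdir -p pics; ls; python3 - <<'E'
from workcell import ctrl,get_image,finder
import cv2,numpy as np,pickle
o=ctrl.get_obs();print({k:np.round(v,3) for k,v in o.items()},ctrl.grip_point_offset)
a=get_image("scene");b=get_image("top")
pickle.dump((a,b),open('p0.pkl','wb'))
for n,p in(("scene",a),("top",b)):
    cv2.imwrite(f'pics/{n}0.png',p["frame"])
    print(n,np.round(p["pose"],3).tolist(),p["K"].tolist(),p["dist"])
    for q in("relay","knob","lever_tab","socket_floor","shaft_seat","chassis","mug"):
        try:print(q,[(round(r["score"],2),(np.array(r["rect"])*[512,384,512,384]).round().tolist()) for r in finder.search_frame(q,p)][:5])
        except Exception as e:print(q,e)
E
```

```text
pics
{'t': np.float64(0.0), 'qpos': array([-1.126,  0.424,  1.631, -0.   ,  1.089, -0.019]), 'qvel': array([-0.   , -0.001,  0.   ,  0.002, -0.001,  0.001]), 'joint_torque': array([ 1.0000e-03, -5.4462e+01, -2.7367e+01,  6.4000e-02,  2.3000e-02,
       -0.0000e+00]), 'ee_pos': array([ 279.389, -558.473,  221.92 ]), 'orientation': array([-3.056e+00, -7.220e-01,  1.000e-03]), 'ft_force': array([-0.606, -0.614,  0.233]), 'moment': array([0.013, 0.016, 0.001]), 'grasp_force': np.float64(0.0), 'width': np.float64(88.09)} 18.700000000000003
scene [[-0.753, 0.48, -0.45, 1024.664], [0.658, 0.538, -0.526, 539.543], [-0.01, -0.693, -0.721, 864.621], [0.0, 0.0, 0.0, 1.0]] [[412.05344621914475, 0.0, 256.5096944524666], [0.0, 412.05344621914475, 187.88585970344158], [0.0, 0.0, 1.0]] [0.01985812 0.         0.         0.         0.        ]
relay [(0.76, [249.0, 124.0, 16.0, 21.0]), (0.6, [227.0, 142.0, 15.0, 21.0]), (0.32, [333.0, 353.0, 34.0, 37.0])]
knob [(0.76, [372.0, 273.0, 18.0, 28.0]), (0.69, [339.0, 289.0, 14.0, 19.0]), (0.57, [284.0, 229.0, 20.0, 17.0])]
lever_tab [(0.68, [210.0, 187.0, 3
[... 255 characters left out ...]
.009, -1.87], [0.008, -0.085, -0.996, 1251.578], [0.0, 0.0, 0.0, 1.0]] [[381.865000989522, 0.0, 255.54848361739383], [0.0, 381.865000989522, 195.23687674614982], [0.0, 0.0, 1.0]] [-0.07916322  0.          0.          0.          0.        ]
relay [(0.66, [346.0, 260.0, 19.0, 18.0]), (0.52, [344.0, 229.0, 12.0, 16.0])]
knob [(0.67, [159.0, 246.0, 19.0, 16.0]), (0.56, [157.0, 220.0, 12.0, 11.0]), (0.52, [161.0, 192.0, 9.0, 12.0])]
lever_tab [(0.44, [283.0, 169.0, 32.0, 16.0])]
socket_floor [(0.88, [249.0, 189.0, 99.0, 65.0])]
shaft_seat [(0.45, [219.0, 191.0, 14.0, 15.0])]
chassis [(0.67, [248.0, 186.0, 102.0, 64.0]), (0.16, [158.0, 216.0, 13.0, 15.0])]
mug [(0.76, [381.0, 153.0, 32.0, 26.0])]
```

```bash
python3 - <<'E'
import pickle,cv2
a,b=pickle.load(open('p0.pkl','rb'))
t=b["frame"][120:290,120:410];cv2.imwrite('pics/topz.png',cv2.resize(t,None,fx=2.7,fy=2.7,interpolation=cv2.INTER_CUBIC))
s=a["frame"][90:380,110:410];cv2.imwrite('pics/scz.png',cv2.resize(s,None,fx=2,fy=2,interpolation=cv2.INTER_CUBIC))
E
```

```text
(no output)
```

View pics/topz.png

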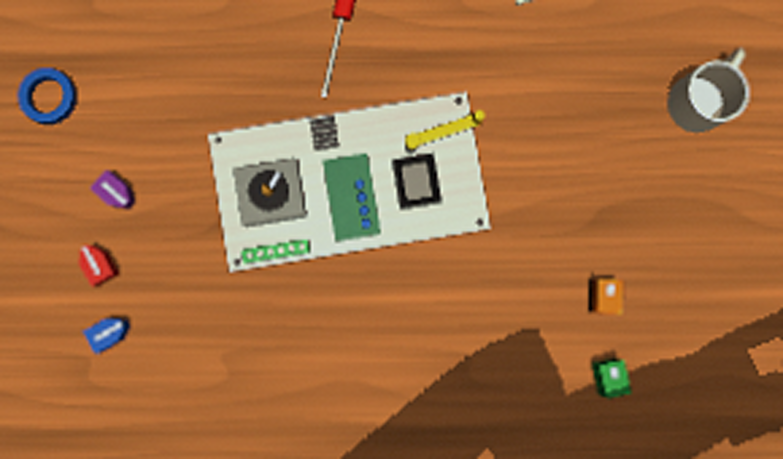

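View pics/scz.png

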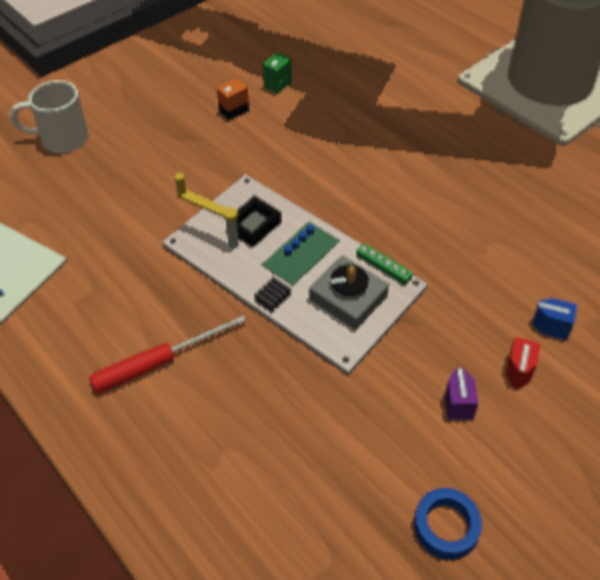

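Look-alikes (full top-picture pixels): relay orange at (344,229) is wanted, green at (346,260) is not. Knob red at (156,218) is wanted; purple (162,190) and blue (159,244) are not. The screwdriver handle is also red. The lever is open, with its tab at about (298,163) and pivot at (273,172).

```bash
cat > h.py <<'E'
import numpy as np,cv2,pickle
from scipy.optimize import minimize
def proj(p,X):
    T=np.linalg.inv(p["pose"]);return cv2.projectPoints(np.float64(X),cv2.Rodrigues(T[:3,:3])[0],T[:3,3],p["K"],np.float64(p["dist"]))[0][:,0]
def place(V,x,y,a):
    c,s=np.cos(a),np.sin(a);return np.c_[x+c*V[:,0]-s*V[:,1],y+s*V[:,0]+c*V[:,1],V[:,2]]
def sil(p,X):
    S=4;h=cv2.convexHull(np.float32((proj(p,X)+.5)*S*16).round().astype(np.int32))
    m=np.zeros((384*S,512*S),np.uint8);cv2.fillConvexPoly(m,h,255,cv2.LINE_AA,4)
    return cv2.resize(m,(512,384),interpolation=cv2.INTER_AREA)/255.
def box(x0,x1,y0,y1,z0,z1):return np.array([[x,y,z] for x in(x0,x1) for y in(y0,y1) for z in(z0,z1)],float)
def knobV(z=0):return np.array([[x,y,zz] for zz in(z,z+38) for x,y in((-18,-15),(-18,15),(12,-15),(12,15),(27,0))],float)
def fit(V,ims,masks,starts):
    f=lambda q:sum(np.abs(sil(p,place(V,*q))-m).sum()/m.sum() for p,m in zip(ims,masks))
    r=[minimize(f,s,method='Nelder-Mead',options=dict(initial_simplex=np.array(s)+np.vstack([np.zeros(3),np.diag([8,8,.25])]),xatol=.02,fatol=1e-4)) for s in starts]
    r=sorted(r,key=lambda r:r.fun);return r[0].x.round(3),[round(q.fun,3) for q in r]
def colmask(p,lo,hi,near,rad):
    h=cv2.cvtColor(p["frame"],cv2.COLOR_BGR2HSV);m=cv2.inRange(h,np.array(lo),np.array(hi))>0
    if lo[0]>hi[0]:m=(cv2.inRange(h,np.array([lo[0],*lo[1:]]),np.array([180,*hi[1:]]))|cv2.inRange(h,np.array([0,*lo[1:]]),np.array(hi)))>0
    yy,xx=np.mgrid[:384,:512];return m&(np.hypot(xx-near[0],yy-near[1])<rad)
def ray(p,uv,z):
    n=cv2.undistortPoints(np.float64(uv).reshape(-1,1,2),p["K"],np.float64(p["dist"]))[:,0]
    d=np.c_[n,np.ones(len(n))]@p["pose"][:3,:3].T;o=p["pose"][:3,3];return o+d*((z-o[2])/d[:,2])[:,None]
E
python3 - <<'E'
from h import *
a,b=pickle.load(open('p0.pkl','rb'))
def hsv(p,u,v):return cv2.cvtColor(p["frame"],cv2.COLOR_BGR2HSV)[v,u].tolist()
print('orange',hsv(a,227,137),hsv(b,344,231),'red',hsv(a,370,270),hsv(b,155,215),hsv(b,159,220),'wood',hsv(b,200,240),'plate',hsv(b,230,210),hsv(a,240,210))
f=lambda m:m.astype(np.uint8)
def fill(m):
    m=cv2.morphologyEx(f(m),cv2.MORPH_OPEN,np.ones((2,2)));k=np.argwhere(m)[:,::-1]
    o=np.zeros((384,512),np.uint8);cv2.fillConvexPoly(o,cv2.convexHull(k.astype(np.int32)),1);return o
for name,lo,hi,V,na,nb,r,z in (("relay",(9,180,120),(20,255,255),box(-20,20,-15,15,20,50),(227,139),(344,229),13,35),("knob",(170,150,60),(4,255,255),knobV(),(372,272),(157,218),20,19),("chassis",(0,0,120),(180,70,255),box(-85,85,-160,160,0,12),(259,228),(249,188),80,12)):
    ma,mb=colmask(a,lo,hi,na,r+(0 if name!='relay' else 0)),colmask(b,lo,hi,nb,r)
    if name=="chassis": ma,mb=fill(ma),fill(mb)
    else: ma,mb=(cv2.morphologyEx(f(m),cv2.MORPH_CLOSE,np.ones((3,3))) for m in(ma,mb))
    c=ray(b,[nb],z)[0]
    st=[[c[0],c[1],t] for t in ([.16] if name=="chassis" else np.arange(0,6.2,.78))]
    print(name,ma.sum(),mb.sum(),c.round(),'both',fit(V,(a,b),(ma,mb),st),'scene',fit(V,(a,),(ma,),st),'top',fit(V,(b,),(mb,),st))
# depth check
for p,pts in((b,[(283,169),(273,172),(298,163),(219,191),(275,187)]),):
    for u,v in pts:
        d=p["depth"][v,u];n=cv2.undistortPoints(np.float64([[[u,v]]]),p["K"],p["dist"])[0,0];print(u,v,(p["pose"]@[n[0]*d,n[1]*d,d,1]).round(1))
E
```

```text
orange [11, 212, 106] [15, 211, 207] red [2, 123, 179] [2, 211, 207] [2, 197, 212] wood [13, 175, 166] plate [65, 152, 185] [14, 40, 96]
relay 69 189 [ 432. -294.   35.] both (array([ 429.371, -302.732,    4.069]), [np.float64(2.336), np.float64(2.337), np.float64(2.337), np.float64(2.338), np.float64(2.341), np.float64(2.359), np.float64(2.361), np.float64(2.383)]) scene (array([ 416.296, -319.692,    4.026]), [np.float64(1.613), np.float64(1.618), np.float64(1.632), np.float64(1.633), np.float64(1.634), np.float64(1.634), np.float64(1.646), np.float64(1.653)]) top (array([ 429.698, -299.833,    3.121]), [np.float64(0.538), np.float64(0.538), np.float64(0.539), np.float64(0.539), np.float64(0.539), np.float64(0.542), np.float64(0.645), np.float64(0.645)])
knob 233 135 [474. 307.  19.] both (array([4.73377e+02, 3.08080e+02, 4.54000e-01]), [np.float64(0.597), np.float64(0.597), np.float64(0.597), np.float64(0.817), np.float64(0.817), np.float64(0.817), np.float64(0.817), np.float64(1.249)]) scene (array([4.72887e+02, 3.07093e+02, 4.29000e-01]), [np.float64(0.36), np.float64(0.36), np.float64(0.36), np.float64(0.361), np.float64(0.462), np.float64(0.462), np.float64(0.462), np.float64(0.462)]) top (array([4.74394e+02, 3.10612e+02, 4.73000e-01]), [np.float64(0.168), np.float64(0.168), np.float64(0.249), np.float64(0.25), np.float64(0.271), np.float64(0.271), np.float64(0.395), np.float64(0.406)])
chassis 8403 6701 [569.   8.  12.] both (array([5.76399e+02, 7.42000e+00, 1.55000e-01]), [np.float64(0.497)]) scene (array([5.79318e+02, 8.58000e+00, 1.62000e-01]), [np.float64(0.254)]) top (array([5.72259e+02, 6.61500e+00, 1.55000e-01]), [np.float64(0.24)])
283 169 [620.5 -98.5  78.6   1. ]
273 172 [611.7 -67.4  76.4   1. ]
298 163 [ 634.1 -142.1  107.3    1. ]
219 191 [554.3 100.7  73.8   1. ]
275 187 [570.9 -76.4  18.5   1. ]
```

```bash
cat >> h.py <<'E'
def cloud(p):
    uv=np.mgrid[:384,:512][::-1].reshape(2,-1).T;n=cv2.undistortPoints(np.float64(uv).reshape(-1,1,2),p["K"],np.float64(p["dist"]))[:,0]
    d=p["depth"].reshape(-1,1).astype(float);X=np.c_[n,np.ones(len(n))]*d
    X=X@p["pose"][:3,:3].T+p["pose"][:3,3];X[d[:,0]<=0]=np.nan;return X.reshape(384,512,3)
def hmask(p,c,r,z0,z1=200):
    X=cloud(p);return ((X[...,2]>z0)&(X[...,2]<z1)&(np.hypot(X[...,0]-c[0],X[...,1]-c[1])<r)).astype(np.uint8)
def hull(m):
    m=cv2.morphologyEx(m,cv2.MORPH_OPEN,np.ones((3,3)));k=np.argwhere(m)[:,::-1]
    o=np.zeros((384,512),np.uint8);cv2.fillConvexPoly(o,cv2.convexHull(k.astype(np.int32)),1);return o
E
python3 - <<'E'
from h import *
a,b=pickle.load(open('p0.pkl','rb'))
for p in(a,b):
    X=cloud(p);t=X[(np.abs(X[...,0]-500)<30)&(np.abs(X[...,1]+150)<30)][:,2];print('table z',np.nanmean(t),np.nanstd(t))
for name,V,c,r in(("relay",box(-20,20,-15,15,7,50),(430,-297),38),("knob",np.r_[knobV()*[1,1,0]+[0,0,7],knobV()[5:]],(474,309),36),("chassis",box(-85,85,-160,160,6,12),(574,7),195),("housing",box(-35,35,-38,38,25,40),(558,101),56)):
    ms=[hmask(p,c,r,*{"chassis":(6,19),"housing":(25,200)}.get(name,(7,))) for p in(a,b)]
    if name=="chassis":ms=[hull(m) for m in ms]
    st=[[*c,t] for t in ([.16] if name in("chassis","housing") else np.arange(0,6.2,.78))]
    for n,i in(("both",(0,1)),("scene",(0,)),("top",(1,))):
        print(name,n,[int(ms[k].sum()) for k in i],fit(V,[(a,b)[k] for k in i],[ms[k] for k in i],st))
for n,p in(("a",a),("b",b)):
    X=cloud(p)
    m=(X[...,2]>82)&(np.hypot(X[...,0]-632,X[...,1]+140)<40);print('tab',n,m.sum(),X[m].mean(0),np.median(X[m],0))
    m=(X[...,2]>60)&(np.hypot(X[...,0]-558,X[...,1]-101)<40);print('shaft',n,m.sum(),X[m].mean(0),X[m].max(0),X[m].min(0))
# close crops: knob & mark
s=a["frame"];w=lambda c:cv2.resize(c,(395,395),interpolation=cv2.INTER_CUBIC)
cv2.imwrite('pics/crop.png',np.hstack([w(s[250:310,330:390]),w(s[205:255,260:310])]))
E
```

```text
table z 5.539889887736002 5.4374007252717265
table z 3.203132790349438 5.719525155878268
relay both [242, 156] (array([ 4.30690e+02, -2.97125e+02, -1.32000e-01]), [np.float64(0.277), np.float64(0.277), np.float64(0.278), np.float64(0.278), np.float64(0.278), np.float64(0.279), np.float64(0.566), np.float64(0.568)])
relay scene [242] (array([ 4.30813e+02, -3.00082e+02, -1.34000e-01]), [np.float64(0.089), np.float64(0.089), np.float64(0.089), np.float64(0.089), np.float64(0.089), np.float64(0.178), np.float64(0.185), np.float64(0.186)])
relay top [156] (array([ 429.629, -295.375,    3.103]), [np.float64(0.095), np.float64(0.095), np.float64(0.095), np.float64(0.095), np.float64(0.095), np.float64(0.098), np.float64(0.352), np.float64(0.352)])
knob both [295, 156] (array([473.28 , 307.929,   0.499]), [np.float64(0.253), np.float64(0.254), np.float64(0.254), np.float64(0.254), np.float64(0.468), np.float64(0.469), np.float64(0.469), np.float64(0.469)])
knob scene [295] (array([474.39 , 307.598,   0.494]), [np.float64(0.079), np.float64(0.079), np.float64(0.079), np.float64(0.178), np.flo
[... 594 characters left out ...]
.59112e+02, 1.01933e+02, 1.51000e-01]), [np.float64(0.153)])
housing scene [798] (array([5.59581e+02, 9.99040e+01, 1.49000e-01]), [np.float64(0.058)])
housing top [527] (array([5.59016e+02, 1.03391e+02, 1.47000e-01]), [np.float64(0.059)])
tab a 40 [ 639.37957424 -139.32399004   97.02127663] [ 639.46145381 -138.787748     98.0452191 ]
shaft a 32 [560.7464664  102.86352396  69.72740992] [566.93147805 107.4073247   78.03823599] [554.91470563  93.03342902  60.93330683]
tab b 19 [ 634.91108663 -137.85210404  100.79826069] [ 634.4523341  -139.14642436  103.77090498]
shaft b 13 [556.69745304 103.23720729  71.71954124] [563.91193122 107.06044063  76.07169099] [551.88443148  97.96569616  66.33879546]
```

View pics/crop.png

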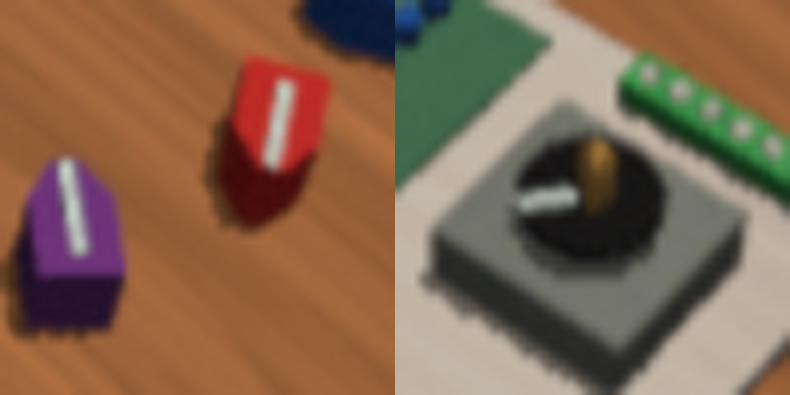

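Crop check: the red knob at full-picture pixel (372,272) is the right one, nose toward the camera. The shaft's white mark runs from (283,230) to (276,231). I'll go for the orange relay first.

```bash
cat > g.py <<'E'
import sys,numpy as np
from scipy.spatial.transform import Rotation as R
from workcell import ctrl
def go(x,y,z,yaw):
    o=ctrl.get_obs();Q=R.from_rotvec(o["orientation"]);T=R.from_euler('z',yaw)*R.from_euler('x',np.pi)
    d=Q.inv().apply(np.array([x,y,z])-o["ee_pos"]);r=(Q.inv()*T).as_rotvec()
    print('shift',d.round(1).tolist(),'turn',r.round(3).tolist(),'|',np.linalg.norm(d).round(),'t',round(float(o["t"]),2),'pos',o["ee_pos"].round(1),'F',o["ft_force"].round(1),'w',round(float(o["width"]),1),'g',round(float(o["grasp_force"]),1))
if __name__=="__main__":go(*map(float,sys.argv[1:5]))
E
python3 g.py 430.5 -297.3 120 -0.133
python3 - <<'E'
from h import *
a,b=pickle.load(open('p0.pkl','rb'))
for n,p,c in(("a",a,(280,231)),("b",b,(221,187))):
    m=colmask(p,(0,0,110),(180,90,255),c,9);k=np.argwhere(m)[:,::-1]
    X=ray(p,k,53);X=X[np.hypot(X[:,0]-559.1,X[:,1]-101.6)<25];v=X.mean(0)-[559.1,101.6,53]
    ev=np.linalg.svd((X-X.mean(0))[:,:2])[2][0];print(n,len(X),X.mean(0),'dir',np.arctan2(v[1],v[0]),'axis',np.arctan2(ev[1],ev[0]))
    print(p["frame"][c[1]-4:c[1]+5,c[0]-6:c[0]+8].max(2))
E
```

```text
shift [252.0, -166.5, 102.7] turn [0.0, -0.0, 0.597] | 319.0 t 0.8 pos [ 279.6 -559.   222.7] F [0.1 0.2 0.5] w 88.0 g 0.0
a 16 [571.75756577  92.67289482  53.        ] dir -0.6142596022023399 axis 2.600682081431777
[[111  74  33  21  22  24  29  34  26  52  71  85  83  67]
 [112  66  40  50  60  63  78  96  67  49  67  75  74  62]
 [115 103 104 128 155 157 161 165 150  65  66  71  67  58]
 [115 124 161 162 159 156 153 144 131  55  63  69  56  43]
 [ 96  96 130 118  98  88  85  67  53  30  49  52  40  27]
 [ 96  66  52  44  36  34  32  27  24  24  29  30  26  24]
 [ 90  62  34  21  23  24  22  25  23  24  25  23  23  23]
 [ 98  69  51  27  18  23  24  22  23  22  23  24  25  23]
 [113  97  65  49  26  20  19  20  23  24  23  24  24  24]]
b 21 [569.51647152  90.72960087  53.        ] dir -0.8067192315268757 axis -2.364236738990213
[[125 125  84  42  37  42  47 145 138 123 138 137 136 132]
 [ 58  39  40  42  43  38  66 200 150  63 137 138 137 135]
 [ 44  42  44  45  41  32 164 229 130  50 124 140 138 136]
 [ 41  41  45  44  37  92 238 175  53  38  45 142 139 136]
 [ 44  44  47  39  52 200 231  90  42  41  41 127 142 138]
 [ 45  40 106  62  72 232 173  51  44  45  43  51 140 139]
 [ 44  44 178 143  74 170  51  41  45  46  44  45 142 139]
 [ 45  47 157 189 142  86  33  44  46  47  43  28 143 140]
 [ 45  41 118 141 131  94  52  47  46  46  45  34 142 141]]
```

servo_tool:
  deltas:
    - [[31.5,-20.8,12.8],[0,0,0]]
    - [[63,-41.6,25.6],[0,0,0]]
    - [[94.5,-62.4,38.5],[0,0,0]]
    - [[126,-83.2,51.3],[0,0,0]]
    - [[157.5,-104,64.2],[0,0,0]]
  grip: -1

```text
t: 1.22
ee_pos: [374.5, -394.1, 158.2]
orientation: [3.057, 0.721, 0.001]
ft_force: [0.5, -0.6, -0.1]
width: 87.7
grasp_force: 0.0
```

servo_tool:
  deltas:
    - [[19,-12.5,8],[0,0,0.119]]
    - [[38,-25,16],[0,0,0.239]]
    - [[57,-37.5,24],[0,0,0.358]]
    - [[76,-50,32],[0,0,0.478]]
    - [[94.5,-62.5,38.5],[0,0,0.597]]

```text
t: 1.63
ee_pos: [431.0, -296.2, 119.6]
orientation: [3.134, -0.218, 0.0]
ft_force: [-0.8, 0.1, 0.1]
width: 87.9
grasp_force: 0.0
```

```bash
python3 g.py 430.5 -297.3 23.5 -0.133
```

```text
shift [-0.4, 1.1, 96.1] turn [0.0, -0.0, -0.006] | 96.0 t 1.63 pos [ 431.  -296.2  119.6] F [-0.8  0.1  0.1] w 87.9 g 0.0
```

servo_tool:
  deltas:
    - [[0,1,25],[0,0,0]]
    - [[0,1,50],[0,0,0]]
    - [[0,1,75],[0,0,0]]
    - [[0,1,96],[0,0,0]]
    - [[0,1,96],[0,0,0]]

```text
t: 2.05
ee_pos: [428.5, -296.7, 20.8]
orientation: [-3.132, 0.208, 0.008]
ft_force: [-0.1, -0.1, -1.1]
width: 87.7
grasp_force: 0.0
```

servo_tool:
  deltas:
    - [[0,0,0],[0,0,0]]
    - [[0,0,0],[0,0,0]]
    - [[0,0,0],[0,0,0]]
    - [[0,0,0],[0,0,0]]
    - [[0,0,0],[0,0,0]]
  grip: 0.6

```text
t: 2.47
ee_pos: [431.0, -298.8, 25.1]
orientation: [3.134, -0.209, 0.003]
ft_force: [0.6, -0.1, -0.5]
width: 57.9
grasp_force: 0.0
```

```bash
python3 g.py 430.5 -297.3 23.5 -0.133
```

```text
shift [-0.7, -1.4, 1.6] turn [0.001, -0.002, -0.0] | 2.0 t 2.47 pos [ 431.  -298.8   25.1] F [ 0.6 -0.1 -0.5] w 57.9 g 0.0
```

servo_tool:
  deltas:
    - [[0,0,0],[0,0,0]]
    - [[0,0,0],[0,0,0]]
    - [[0,0,0],[0,0,0]]
    - [[0,0,0],[0,0,0]]
    - [[0,0,0],[0,0,0]]
  grip: 1

```text
t: 2.88
ee_pos: [430.4, -298.3, 24.1]
orientation: [-3.135, 0.209, -0.0]
ft_force: [0.1, 0.2, 3.0]
width: 30.0
grasp_force: 29.8
```

servo_tool:
  deltas:
    - [[0,0,0],[0,0,0]]
    - [[0,0,0],[0,0,0]]
    - [[0,0,0],[0,0,0]]
    - [[0,0,0],[0,0,0]]
    - [[0,0,0],[0,0,0]]

```text
t: 3.3
ee_pos: [430.4, -298.3, 24.0]
orientation: [-3.135, 0.209, 0.0]
ft_force: [-0.6, 0.4, 3.4]
width: 30.0
grasp_force: 29.8
```

```bash
python3 g.py 430.5 -297.3 110 -0.133;python3 g.py 571.2 -73.6 110 0.154
```

```text
shift [-0.0, -1.0, -86.0] turn [-0.0, 0.0, -0.0] | 86.0 t 3.3 pos [ 430.4 -298.3   24. ] F [-0.6  0.4  3.4] w 30.0 g 29.8
shift [109.7, -241.4, -85.9] turn [-0.0, -0.0, -0.287] | 279.0 t 3.3 pos [ 430.4 -298.3   24. ] F [-0.6  0.4  3.4] w 30.0 g 29.8
```

servo_tool:
  deltas:
    - [[0,0,-25],[0,0,0]]
    - [[2,-4,-58],[0,0,0]]
    - [[10,-23,-86],[0,0,0]]
    - [[20,-50,-86],[0,0,0]]
    - [[36,-84,-86],[0,0,0]]

```text
t: 3.72
ee_pos: [477.9, -220.6, 111.7]
orientation: [3.133, -0.213, 0.005]
ft_force: [-0.3, -0.4, 0.2]
width: 29.9
grasp_force: 29.8
```

servo_tool:
  deltas:
    - [[16,-35,0],[0,0,-0.06]]
    - [[33,-71,0],[0,0,-0.12]]
    - [[50,-108,0],[0,0,-0.19]]
    - [[64,-140,0],[0,0,-0.25]]
    - [[73.5,-157,0],[0,0,-0.287]]

```text
t: 4.13
ee_pos: [572.3, -70.8, 109.8]
orientation: [-3.131, -0.25, -0.001]
ft_force: [-0.5, 0.3, 0.2]
width: 30.2
grasp_force: 29.8
```

servo_tool:
  deltas:
    - [[0,0,0],[0,0,0]]
    - [[0,0,0],[0,0,0]]
    - [[0,0,0],[0,0,0]]

```text
t: 4.38
ee_pos: [570.0, -74.4, 109.5]
orientation: [-3.132, -0.24, 0.002]
ft_force: [-0.3, -0.9, -1.8]
width: 29.9
grasp_force: 29.8
```

```bash
python3 g.py 571.2 -73.6 110 0.154; python3 - <<'E'
from workcell import get_image
from h import *
a=get_image("scene");b=get_image("top");pickle.dump((a,b),open('p1.pkl','wb'))
w=lambda c:cv2.resize(c,(395,395),interpolation=cv2.INTER_CUBIC)
cv2.imwrite('pics/hold.png',np.hstack([w(a["frame"][110:260,180:330]),w(b["frame"][130:250,220:340])]))
E
```

```text
shift [1.3, -0.6, -0.5] turn [-0.0, 0.001, -0.001] | 2.0 t 4.38 pos [570.  -74.4 109.5] F [-0.3 -0.9 -1.8] w 29.9 g 29.8
```

View pics/hold.png

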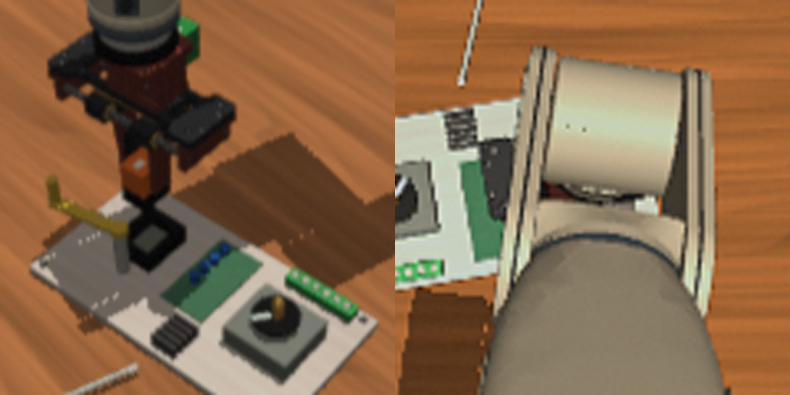

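The scene view shows the relay held upright above the pocket (pocket at about crop pixel (152,240)), with the lever clear of it. Both cameras give the same relay-to-pocket offset (141.0, 224.1), so the target TCP is (571.4, -74.2).

servo_tool:
  deltas:
    - [[1.4,0.1,12],[0,0,0]]
    - [[1.4,0.1,24],[0,0,0]]
    - [[1.4,0.1,36],[0,0,0]]
    - [[1.4,0.1,46],[0,0,0]]
    - [[1.4,0.1,46],[0,0,0]]

```text
t: 4.9
ee_pos: [570.2, -73.8, 60.9]
orientation: [-3.131, -0.241, 0.007]
ft_force: [-0.1, 0.5, -1.0]
width: 29.6
grasp_force: 29.8
```

servo_tool:
  deltas:
    - [[0,0,0],[0,0,0]]
    - [[0,0,0],[0,0,0]]
    - [[0,0,0],[0,0,0]]

```text
t: 5.15
ee_pos: [572.7, -73.9, 64.4]
orientation: [3.132, 0.241, 0.001]
ft_force: [0.2, 0.0, -1.3]
width: 29.6
grasp_force: 29.8
```

```bash
python3 g.py 571.4 -74.2 40 0.154
```

```text
shift [-1.4, 0.1, 24.4] turn [0.0, -0.001, -0.0] | 24.0 t 5.15 pos [572.7 -73.9  64.4] F [ 0.2  0.  -1.3] w 29.6 g 29.8
```

servo_tool:
  deltas:
    - [[0,0,0],[0,0,0]]
    - [[0,0,0],[0,0,0]]
    - [[0,0,0],[0,0,0]]
    - [[0,0,0],[0,0,0]]
    - [[0,0,0],[0,0,0]]

```text
t: 5.57
ee_pos: [572.4, -73.9, 64.2]
orientation: [3.132, 0.241, 0.001]
ft_force: [0.2, -0.3, -1.1]
width: 29.6
grasp_force: 29.8
```

```bash
python3 g.py 571.4 -74.2 40 0.154
```

```text
shift [-1.0, 0.2, 24.2] turn [0.0, -0.0, -0.0] | 24.0 t 5.57 pos [572.4 -73.9  64.2] F [ 0.2 -0.3 -1.1] w 29.6 g 29.8
```

servo_tool:
  deltas:
    - [[-1,0.2,3],[0,0,0]]
    - [[-1,0.2,6],[0,0,0]]
    - [[-1,0.2,9],[0,0,0]]
    - [[-1,0.2,11],[0,0,0]]
    - [[-1,0.2,13],[0,0,0]]

```text
t: 5.98
ee_pos: [571.1, -73.9, 50.5]
orientation: [-3.132, -0.241, 0.001]
ft_force: [-0.1, 2.7, 1.4]
width: 29.9
grasp_force: 29.8
```

servo_tool:
  deltas:
    - [[0,0,0],[0,0,0]]
    - [[0,0,0],[0,0,0]]
    - [[0,0,0],[0,0,0]]

```text
t: 6.23
ee_pos: [570.9, -73.9, 50.6]
orientation: [-3.132, -0.241, 0.002]
ft_force: [-1.4, 3.6, -1.9]
width: 30.0
grasp_force: 29.8
```

```bash
python3 g.py 571.4 -74.2 40 0.154
```

```text
shift [0.5, 0.3, 10.6] turn [-0.001, 0.001, -0.0] | 11.0 t 6.23 pos [570.9 -73.9  50.6] F [-1.4  3.6 -1.9] w 30.0 g 29.8
```

servo_tool:
  deltas:
    - [[0.3,-0.7,3],[0,0,0]]
    - [[0.3,-0.7,6],[0,0,0]]
    - [[0.3,-0.7,8],[0,0,0]]
    - [[0.3,-0.7,10],[0,0,0]]
    - [[0.3,-0.7,11.5],[0,0,0]]

```text
t: 6.65
ee_pos: [571.7, -73.7, 40.0]
orientation: [3.132, 0.241, -0.0]
ft_force: [-6.7, 1.8, 24.8]
width: 30.1
grasp_force: 29.8
```

servo_tool:
  deltas:
    - [[0,0,0],[0,0,0]]
    - [[0,0,0],[0,0,0]]
    - [[0,0,0],[0,0,0]]

```text
t: 6.9
ee_pos: [571.6, -73.7, 40.1]
orientation: [3.132, 0.241, 0.0]
ft_force: [-2.8, 0.8, 6.8]
width: 29.7
grasp_force: 29.8
```

```bash
python3 g.py 571.4 -74.2 40 0.154
```

```text
shift [-0.3, 0.5, 0.1] turn [0.0, -0.0, -0.0] | 1.0 t 6.9 pos [571.6 -73.7  40.1] F [-2.8  0.8  6.8] w 29.7 g 29.8
```

servo_tool:
  deltas:
    - [[0,0,0],[0,0,0]]
    - [[0,0,0],[0,0,0]]
    - [[0,0,0],[0,0,0]]
    - [[0,0,0],[0,0,0]]
  grip: 0

```text
t: 7.23
ee_pos: [571.5, -73.6, 39.3]
orientation: [3.132, 0.241, -0.0]
ft_force: [0.2, 0.7, -0.4]
width: 43.6
grasp_force: 0.0
```

servo_tool:
  deltas:
    - [[0,0,-12],[0,0,0]]
    - [[0,0,-30],[0,0,0]]
    - [[0,0,-55],[0,0,0]]
    - [[0,0,-80],[0,0,0]]
    - [[0,0,-90],[0,0,0]]

```text
t: 7.65
ee_pos: [573.3, -73.7, 133.2]
orientation: [3.131, 0.241, 0.007]
ft_force: [1.5, -0.1, -0.2]
width: 43.8
grasp_force: 0.0
```

```bash
python3 g.py 657.6 -153.4 130 -0.541; cat > lev.py <<'E'
# pusher path, printed as shifts in the tool's present axes from the present pose
import sys,numpy as np
from scipy.spatial.transform import Rotation as R
from workcell import ctrl
piv=np.array([613.1,-67.4]);n=np.array([np.cos(2.6),np.sin(2.6)])
def P(L,d=16,ex=0):
    t=.154-np.pi/3-L;return piv+78*np.array([np.cos(t),np.sin(t)])-d*n+ex*np.array([np.sin(t),-np.cos(t)])
if __name__=="__main__":
    o=ctrl.get_obs();Q=R.from_rotvec(o["orientation"])
    for L in map(float,sys.argv[2:]):
        print(L,P(L).round(1),Q.inv().apply(np.r_[P(L),float(sys.argv[1])]-o["ee_pos"]).round(1).tolist())
E
python3 - <<'E'
from workcell import get_image
from h import *
b=get_image("scene");X=cloud(b);m=(X[...,2]>82)&(X[...,2]<112)&(np.hypot(X[...,0]-638,X[...,1]+140)<30);print('tab',m.sum(),np.median(X[m],0))
m=(X[...,2]>52)&(np.hypot(X[...,0]-571,X[...,1]+75)<30);print('relay top',m.sum(),np.percentile(X[m],[50,90],0))
E
```

```text
shift [71.1, 91.6, 3.6] turn [-0.0, -0.005, 0.695] | 116.0 t 7.65 pos [573.3 -73.7 133.2] F [ 1.5 -0.1 -0.2] w 43.8 g 0.0
tab 41 [ 639.93616154 -138.17828491   97.9632677 ]
relay top 879 [[582.24728027 -76.42271113 256.43573881]
 [596.36713096 -55.05345616 485.84419052]]
```

servo_tool:
  deltas:
    - [[14,18,1],[0,0,0.12]]
    - [[28,36,2],[0,0,0.24]]
    - [[43,55,3],[0,0,0.36]]
    - [[57,73,3.5],[0,0,0.48]]
    - [[71,91.6,3.5],[0,0,0.6]]
  grip: 1

```text
t: 8.12
ee_pos: [655.8, -153.7, 124.8]
orientation: [-3.062, 0.704, 0.002]
ft_force: [1.1, 0.2, -0.8]
width: 13.9
grasp_force: 0.0
```

servo_tool:
  deltas:
    - [[0,0,0],[0,0,0.095]]
    - [[0,0,20],[0,0,0.095]]
    - [[0,0,40],[0,0,0.095]]
    - [[0,0,48],[0,0,0.095]]
    - [[0,0,48],[0,0,0.095]]

```text
t: 8.53
ee_pos: [653.5, -152.6, 74.8]
orientation: [3.027, -0.84, -0.009]
ft_force: [-0.8, -0.4, -0.5]
width: 0.2
grasp_force: 0.0
```

servo_tool:
  deltas:
    - [[0,0,0],[0,0,0]]
    - [[0,0,0],[0,0,0]]
    - [[0,0,0],[0,0,0]]

```text
t: 8.78
ee_pos: [656.5, -153.2, 79.1]
orientation: [-3.027, 0.84, -0.003]
ft_force: [-1.0, 0.5, 0.6]
width: 0.4
grasp_force: 0.0
```

```bash
python3 g.py 657.6 -153.4 82 -0.541; python3 lev.py 82 .3 .5 .7 .9 1.1 1.3 1.5 1.7 1.9 2.094
```

```text
shift [1.0, -0.4, -2.9] turn [-0.001, -0.002, -0.0] | 3.0 t 8.78 pos [ 656.5 -153.2   79.1] F [-1.   0.5  0.6] w 0.4 g 0.0
0.3 [ 655.6 -148.2] [-3.4, -3.9, -2.9]
0.5 [ 640.6 -152.4] [-14.1, 7.5, -2.9]
0.7 [ 625.1 -153.6] [-26.8, 16.5, -2.9]
0.9 [ 609.6 -151.7] [-41.0, 22.9, -3.0]
1.1 [ 594.8 -146.8] [-56.2, 26.2, -3.0]
1.3 [ 581.3 -139. ] [-71.8, 26.5, -3.0]
1.5 [ 569.7 -128.7] [-87.1, 23.7, -3.0]
1.7 [ 560.2 -116.3] [-101.5, 17.9, -3.1]
1.9 [ 553.5 -102.3] [-114.6, 9.4, -3.1]
2.094 [549.7 -87.6] [-125.3, -1.2, -3.1]
```

servo_tool:
  deltas:
    - [[-3.4,-3.9,-2.9],[0,0,0]]
    - [[-14,7.5,-2.9],[0,0,0]]
    - [[-26.8,16.5,-2.9],[0,0,0]]
    - [[-41,22.9,-2.9],[0,0,0]]
    - [[-56.2,26.2,-2.9],[0,0,0]]

```text
t: 9.2
ee_pos: [594.4, -147.2, 82.2]
orientation: [3.027, -0.84, 0.005]
ft_force: [0.8, -2.2, 0.0]
width: -0.0
grasp_force: 0.7
```

servo_tool:
  deltas:
    - [[-7.8,0.3,0],[0,0,0]]
    - [[-15.6,0.3,0],[0,0,0]]
    - [[-30.9,-2.5,0],[0,0,0]]
    - [[-38,-5,0],[0,0,0]]
    - [[-45.3,-8.3,0],[0,0,0]]

```text
t: 9.62
ee_pos: [559.7, -115.6, 81.3]
orientation: [-3.027, 0.839, -0.001]
ft_force: [1.0, -1.9, 0.2]
width: 0.1
grasp_force: 0.4
```

```bash
python3 lev.py 82 1.7 1.9 2.094; python3 - <<'E'
from workcell import get_image
from h import *
b=get_image("scene");f=b["frame"];cv2.imwrite('pics/lev.png',cv2.resize(f[110:260,160:330],(680,600),interpolation=cv2.INTER_CUBIC))
E
```

```text
1.7 [ 560.2 -116.3] [0.8, 0.3, -0.7]
1.9 [ 553.5 -102.3] [-12.2, -8.2, -0.7]
2.094 [549.7 -87.6] [-22.9, -18.9, -0.7]
```

View pics/lev.png

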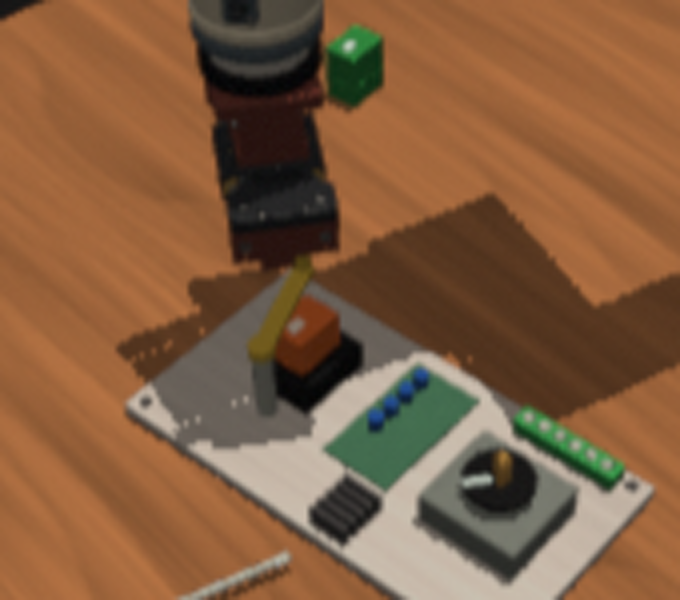

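servo_tool:
  deltas:
    - [[-6,-4,0],[0,0,0]]
    - [[-12.2,-8.2,0],[0,0,0]]
    - [[-18,-13.5,0],[0,0,0]]
    - [[-23,-19,0],[0,0,0]]
    - [[-26,-22.7,0],[0,0,0]]

```text
t: 10.08
ee_pos: [550.7, -84.5, 81.4]
orientation: [3.026, -0.835, 0.008]
ft_force: [4.9, -26.8, -2.7]
width: 0.4
grasp_force: 10.6
```

servo_tool:
  deltas:
    - [[0,0,0],[0,0,0]]
    - [[0,0,0],[0,0,0]]
    - [[0,0,0],[0,0,0]]

```text
t: 10.33
ee_pos: [551.3, -84.9, 81.5]
orientation: [3.026, -0.837, 0.009]
ft_force: [5.2, -12.2, -2.1]
width: 0.3
grasp_force: 5.2
```

```bash
python3 lev.py 82 2.094; python3 - <<'E'
from workcell import get_image
from h import *
b=get_image("scene");f=b["frame"]
h=cv2.cvtColor(f,cv2.COLOR_BGR2HSV);m=cv2.inRange(h,np.array([20,120,60]),np.array([34,255,255]))>0;m[:100]=0;m[260:]=0;m[:,:190]=0;m[:,260:]=0
X=cloud(b);k=m&(X[...,2]>55)&(X[...,2]<85)&(np.hypot(X[...,0]-580,X[...,1]+70)<60);Y=X[k][:,:2];e=np.linalg.svd(Y-Y.mean(0))[2][0];print(k.sum(),'arm angle mod pi',np.arctan2(e[1],e[0]),Y.mean(0),'shut = .154')
E
```

```text
2.094 [549.7 -87.6] [0.1, 3.2, -0.5]
138 arm angle mod pi 0.14056041025822502 [582.27395527 -70.27173224] shut = .154
```

servo_tool:
  deltas:
    - [[8,6,0],[0,0,0]]
    - [[12,10,0],[0,0,0]]
    - [[12,10,-20],[0,0,0]]
    - [[12,10,-50],[0,0,0]]
    - [[12,10,-58],[0,0,0]]

```text
t: 10.8
ee_pos: [555.4, -98.3, 141.7]
orientation: [-3.027, 0.84, -0.005]
ft_force: [1.7, 0.9, 1.3]
width: 0.3
grasp_force: 0.0
```

```bash
python3 g.py 473 307.4 130 0.495; python3 - <<'E'
from h import *
from workcell import ctrl
print(ctrl.get_obs()["qpos"].round(2))
a,b=pickle.load(open('p0.pkl','rb'))
for n,p,c in(("a",a,(559.8,99.7)),("b",b,(558.6,103.4))):
    uv=np.mgrid[:384,:512][::-1].reshape(2,-1).T;X=ray(p,uv,53)[:,:2]-c;f=p["frame"].reshape(-1,3).astype(float);r=np.hypot(*X.T)
    mn=f.min(1);k=(r>9)&(r<21)
    w=np.clip(mn[k]-60,0,None);Y=X[k];mu=(w[:,None]*Y).sum(0)/w.sum();C=(w[:,None,None]*(Y-mu)[:,:,None]*(Y-mu)[:,None]).sum(0);e=np.linalg.eigh(C)[1][:,1]
    print(n,(w>0).sum(),mu,np.arctan2(mu[1],mu[0]),np.arctan(e[1]/e[0]))
    # collar centre: dark pixels at z=53
    d=(f.max(1)<60)&(r<32);print('dark centre',X[d].mean(0)+c,d.sum(), (X[d].max(0)+X[d].min(0))/2+c)
E
```

```text
shift [-279.8, -305.2, 11.3] turn [0.0, -0.003, -1.037] | 414.0 t 10.8 pos [555.4 -98.3 141.7] F [1.7 0.9 1.3] w 0.3 g 0.0
[-0.2   0.44  1.83  0.    0.87  1.92]
a 16 [12.75418936 -7.83015731] -0.5505979710694487 -0.5622770462072895
dark centre [563.15026401 105.89287272] 192 [562.15376111 102.55251251]
b 9 [12.65032996 -7.70228442] -0.5469090104084 -0.44412530855657245
dark centre [558.9941589  102.29282776] 133 [559.56251951 102.47268595]
```

servo_tool:
  deltas:
    - [[-27.6,-30.2,0],[0,0,0]]
    - [[-55.2,-60.4,0],[0,0,0]]
    - [[-82.8,-90.6,0],[0,0,0]]
    - [[-110.4,-120.8,0],[0,0,0]]
    - [[-138,-151,0],[0,0,0]]
  grip: -1

```text
t: 11.22
ee_pos: [512.5, 104.1, 138.5]
orientation: [3.027, -0.841, -0.001]
ft_force: [0.8, 0.6, 0.1]
width: 30.2
grasp_force: 0.0
```

servo_tool:
  deltas:
    - [[-20,-22,0],[0,0,-0.1]]
    - [[-40,-44,0],[0,0,-0.2]]
    - [[-60,-66,0],[0,0,-0.3]]
    - [[-80,-88,0],[0,0,-0.4]]
    - [[-100,-110,0],[0,0,-0.5]]

```text
t: 11.63
ee_pos: [483.5, 249.6, 138.4]
orientation: [3.141, -0.057, -0.002]
ft_force: [-0.1, 0.5, -0.5]
width: 63.6
grasp_force: 0.0
```

servo_tool:
  deltas:
    - [[-3,-12,3],[0,0,-0.107]]
    - [[-6,-24,6],[0,0,-0.214]]
    - [[-9,-36,9],[0,0,-0.321]]
    - [[-12.5,-48,11],[0,0,-0.43]]
    - [[-15.5,-58.8,11],[0,0,-0.537]]

```text
t: 12.05
ee_pos: [470.4, 308.1, 126.9]
orientation: [3.043, 0.779, -0.003]
ft_force: [-0.1, 0.0, 0.2]
width: 87.7
grasp_force: 0.0
```

servo_tool:
  deltas:
    - [[0,0,0],[0,0,0]]
    - [[0,0,0],[0,0,0]]
    - [[0,0,0],[0,0,0]]
    - [[0,0,0],[0,0,0]]

```text
t: 12.38
ee_pos: [471.4, 306.9, 127.8]
orientation: [3.046, 0.767, -0.001]
ft_force: [-0.4, -0.2, -0.4]
width: 88.1
grasp_force: 0.0
```

```bash
python3 g.py 473 307.4 3.5 0.495
```

```text
shift [1.6, 0.3, 124.3] turn [0.0, 0.0, -0.002] | 124.0 t 12.38 pos [471.4 306.9 127.8] F [-0.4 -0.2 -0.4] w 88.1 g 0.0
```

servo_tool:
  deltas:
    - [[1.6,0.3,25],[0,0,0]]
    - [[1.6,0.3,55],[0,0,0]]
    - [[1.6,0.3,85],[0,0,0]]
    - [[1.6,0.3,102],[0,0,0]]
    - [[1.6,0.3,110],[0,0,0]]

```text
t: 12.8
ee_pos: [471.8, 306.6, 15.4]
orientation: [3.045, 0.767, -0.006]
ft_force: [-0.3, 0.8, 0.4]
width: 87.8
grasp_force: 0.0
```

servo_tool:
  deltas:
    - [[0,0,3],[0,0,0]]
    - [[0,0,6],[0,0,0]]
    - [[0,0,9],[0,0,0]]
    - [[0,0,11],[0,0,0]]
    - [[0,0,12.5],[0,0,0]]

```text
t: 13.22
ee_pos: [473.6, 308.5, 6.1]
orientation: [-3.045, -0.77, -0.002]
ft_force: [-0.2, -0.3, -0.2]
width: 87.7
grasp_force: 0.0
```

servo_tool:
  deltas:
    - [[0,0,0],[0,0,0]]
    - [[0,0,0],[0,0,0]]
    - [[0,0,0],[0,0,0]]
    - [[0,0,0],[0,0,0]]
    - [[0,0,0],[0,0,0]]

```text
t: 13.63
ee_pos: [473.1, 308.2, 5.5]
orientation: [-3.045, -0.771, -0.0]
ft_force: [-0.1, 0.3, 0.5]
width: 87.7
grasp_force: 0.0
```

```bash
python3 g.py 473 307.4 3.5 0.495
```

```text
shift [-0.5, 0.7, 2.0] turn [-0.0, -0.0, 0.001] | 2.0 t 13.63 pos [473.1 308.2   5.5] F [-0.1  0.3  0.5] w 87.7 g 0.0
```

servo_tool:
  deltas:
    - [[-0.5,0.7,1],[0,0,0]]
    - [[-0.5,0.7,1],[0,0,0]]
    - [[-0.5,0.7,1],[0,0,0]]
    - [[-0.5,0.7,1],[0,0,0]]
    - [[-0.5,0.7,1],[0,0,0]]
  grip: 1

```text
t: 14.05
ee_pos: [472.9, 307.3, 4.3]
orientation: [3.046, 0.771, -0.0]
ft_force: [0.5, 0.3, -0.3]
width: 57.9
grasp_force: 0.0
```

servo_tool:
  deltas:
    - [[0,0,0],[0,0,0]]
    - [[0,0,0],[0,0,0]]
    - [[0,0,0],[0,0,0]]
    - [[0,0,0],[0,0,0]]
    - [[0,0,0],[0,0,0]]

```text
t: 14.47
ee_pos: [472.9, 307.3, 4.4]
orientation: [-3.046, -0.771, -0.0]
ft_force: [-0.8, 0.3, -0.4]
width: 29.8
grasp_force: 30.0
```

servo_tool:
  deltas:
    - [[0,0,0],[0,0,0]]
    - [[0,0,0],[0,0,0]]
    - [[0,0,0],[0,0,0]]
    - [[0,0,0],[0,0,0]]
    - [[0,0,0],[0,0,0]]

```text
t: 14.88
ee_pos: [472.9, 307.3, 4.4]
orientation: [-3.045, -0.771, -0.0]
ft_force: [0.5, 0.6, -0.2]
width: 29.7
grasp_force: 30.0
```

```bash
python3 g.py 559 101.5 110 -0.55
```

```text
shift [-22.2, 222.0, -105.6] turn [-0.0, -0.0, 1.046] | 247.0 t 14.88 pos [472.9 307.3   4.4] F [ 0.5  0.6 -0.2] w 29.7 g 30.0
```

servo_tool:
  deltas:
    - [[0,0,-22],[0,0,0]]
    - [[0,10,-55],[0,0,0]]
    - [[-3,35,-86],[0,0,0]]
    - [[-7,70,-105],[0,0,0]]
    - [[-11,110,-105],[0,0,0]]

```text
t: 15.3
ee_pos: [518.0, 206.1, 113.6]
orientation: [-3.044, -0.775, -0.011]
ft_force: [1.0, 0.4, -0.9]
width: 29.7
grasp_force: 30.0
```

servo_tool:
  deltas:
    - [[-2.4,25,0],[0,0,0.12]]
    - [[-4.8,50,0],[0,0,0.24]]
    - [[-7.2,75,0],[0,0,0.36]]
    - [[-9.6,98,0],[0,0,0.48]]
    - [[-11.2,112,0],[0,0,0.6]]

```text
t: 15.72
ee_pos: [559.6, 99.3, 109.4]
orientation: [3.136, -0.175, 0.0]
ft_force: [0.5, -0.5, 0.2]
width: 29.9
grasp_force: 30.0
```

servo_tool:
  deltas:
    - [[0,0,0],[0,0,0.11]]
    - [[0,0,0],[0,0,0.22]]
    - [[0,0,0],[0,0,0.33]]
    - [[0,0,0],[0,0,0.446]]
    - [[0,0,0],[0,0,0.446]]

```text
t: 16.13
ee_pos: [558.8, 101.2, 109.2]
orientation: [3.021, -0.86, -0.001]
ft_force: [1.1, -0.1, -0.0]
width: 30.0
grasp_force: 30.0
```

servo_tool:
  deltas:
    - [[0,0,0],[0,0,0]]
    - [[0,0,0],[0,0,0]]
    - [[0,0,0],[0,0,0]]
    - [[0,0,0],[0,0,0]]
    - [[0,0,0],[0,0,0]]

```text
t: 16.55
ee_pos: [559.0, 101.5, 109.4]
orientation: [-3.024, 0.852, -0.0]
ft_force: [0.8, 0.7, -0.7]
width: 29.8
grasp_force: 30.0
```

```bash
python3 g.py 559.2 101.2 84 -0.55; python3 - <<'E'
from workcell import get_image,ctrl
from h import *
a=get_image("scene");pickle.dump(a,open('p2.pkl','wb'));o=ctrl.get_obs();z=o["ee_pos"][2]-4.4;print(o["qpos"].round(2))
f=a["frame"].copy()
bias=np.array([.6,-1.8,0])
x,y=o["ee_pos"][:2]
for off in(0,):
    P=proj(a,place(knobV(z),x+bias[0],y+bias[1],-.55));P=P[[0,1,4,3,2,5,6,9,8,7]]
c=cv2.resize(f[170:250,245:325],(600,600),interpolation=cv2.INTER_CUBIC)
for q in(P[:5],P[5:]):cv2.polylines(c,[((q+.5-[245,170])*7.5).astype(np.int32)],True,(255,255,0),1)
cv2.imwrite('pics/k.png',c)
E
```

```text
shift [0.3, 0.1, 25.4] turn [-0.0, -0.0, 0.001] | 25.0 t 16.55 pos [559.  101.5 109.4] F [ 0.8  0.7 -0.7] w 29.8 g 30.0
[0.16 0.5  1.83 0.   0.82 2.28]
```

View pics/k.png

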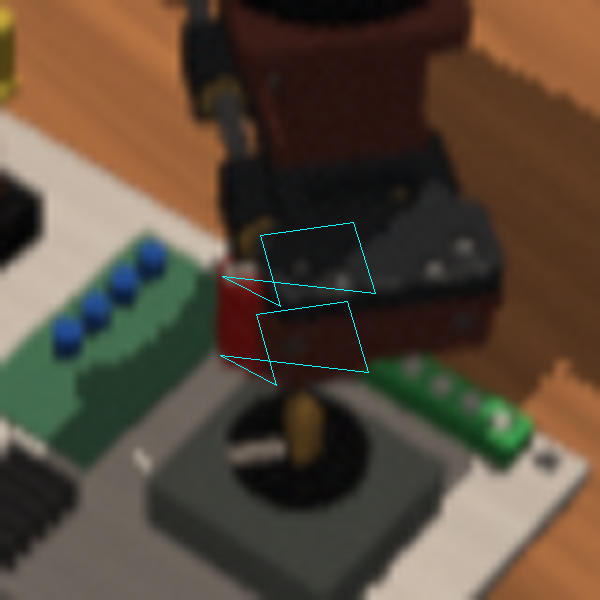

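The overlay matches the visible nose edge (crop (219,275) to (219,355)), and the nose points along the white mark. I'll descend in small steps and watch the force.

servo_tool:
  deltas:
    - [[0.2,0,8],[0,0,0]]
    - [[0.2,0,16],[0,0,0]]
    - [[0.2,0,22],[0,0,0]]
    - [[0.2,0,25],[0,0,0]]
    - [[0.2,0,25],[0,0,0]]

```text
t: 17.02
ee_pos: [558.3, 101.2, 83.0]
orientation: [3.023, -0.853, -0.003]
ft_force: [0.3, 0.3, -1.0]
width: 29.9
grasp_force: 30.0
```

servo_tool:
  deltas:
    - [[0,0,2],[0,0,0]]
    - [[0,0,4],[0,0,0]]
    - [[0,0,6],[0,0,0]]
    - [[0,0,8],[0,0,0]]
    - [[0,0,9],[0,0,0]]

```text
t: 17.43
ee_pos: [559.1, 101.3, 75.2]
orientation: [3.023, -0.853, -0.0]
ft_force: [0.5, -0.8, -0.4]
width: 30.0
grasp_force: 30.0
```

servo_tool:
  deltas:
    - [[0,0,0],[0,0,0]]
    - [[0,0,0],[0,0,0]]
    - [[0,0,0],[0,0,0]]

```text
t: 17.68
ee_pos: [559.2, 101.3, 75.5]
orientation: [-3.023, 0.853, -0.0]
ft_force: [-1.3, 0.2, -1.2]
width: 29.8
grasp_force: 30.0
```

```bash
python3 g.py 559.2 101.2 57.4 -0.55
```

```text
shift [0.1, 0.1, 18.1] turn [-0.0, -0.0, -0.0] | 18.0 t 17.68 pos [559.2 101.3  75.5] F [-1.3  0.2 -1.2] w 29.8 g 30.0
```

Already 4 mm over the shaft tip with no force. Continue.

servo_tool:
  deltas:
    - [[0,0,1.5],[0,0,0]]
    - [[0,0,3],[0,0,0]]
    - [[0,0,4.5],[0,0,0]]
    - [[0,0,5.5],[0,0,0]]
    - [[0,0,6],[0,0,0]]

```text
t: 18.1
ee_pos: [559.2, 101.7, 69.3]
orientation: [-3.023, 0.853, 0.0]
ft_force: [-1.1, 4.5, 2.8]
width: 29.9
grasp_force: 30.0
```

servo_tool:
  deltas:
    - [[0,0,0],[0,0,0]]
    - [[0,0,0],[0,0,0]]
    - [[0,0,0],[0,0,0]]

```text
t: 18.35
ee_pos: [559.2, 101.7, 69.3]
orientation: [-3.023, 0.853, -0.0]
ft_force: [-0.7, 5.9, -0.4]
width: 29.6
grasp_force: 30.0
```

```bash
python3 g.py 559.2 101.2 57.4 -0.55
```

```text
shift [0.2, 0.4, 11.9] turn [-0.0, 0.0, -0.0] | 12.0 t 18.35 pos [559.2 101.7  69.3] F [-0.7  5.9 -0.4] w 29.6 g 30.0
```

servo_tool:
  deltas:
    - [[-0.3,-0.6,1],[0,0,0]]
    - [[-0.4,-0.7,3],[0,0,0]]
    - [[-0.4,-0.7,5],[0,0,0]]
    - [[-0.4,-0.7,7],[0,0,0]]
    - [[-0.4,-0.7,9],[0,0,0]]

```text
t: 18.77
ee_pos: [559.2, 102.0, 60.1]
orientation: [3.023, -0.853, -0.0]
ft_force: [0.1, 1.8, -0.5]
width: 29.9
grasp_force: 30.0
```

servo_tool:
  deltas:
    - [[0,0,1],[0,0,0]]
    - [[0,0,2],[0,0,0]]
    - [[0,0,3],[0,0,0]]
    - [[0,0,3],[0,0,0]]

```text
t: 19.1
ee_pos: [559.1, 102.0, 57.4]
orientation: [3.023, -0.853, -0.0]
ft_force: [-1.5, 0.6, 2.9]
width: 29.7
grasp_force: 30.0
```

```bash
python3 g.py 559.2 101.2 51.4 -0.55
```

```text
shift [0.5, 0.6, 6.0] turn [0.0, 0.0, -0.0] | 6.0 t 19.1 pos [559.1 102.   57.4] F [-1.5  0.6  2.9] w 29.7 g 30.0
```

servo_tool:
  deltas:
    - [[0,0,1.5],[0,0,0]]
    - [[0,0,3],[0,0,0]]
    - [[0,0,4.5],[0,0,0]]
    - [[0,0,6],[0,0,0]]
    - [[0,0,6.8],[0,0,0]]

```text
t: 19.52
ee_pos: [559.2, 102.0, 51.3]
orientation: [3.023, -0.853, -0.0]
ft_force: [-5.6, -1.1, 19.9]
width: 29.9
grasp_force: 30.0
```

servo_tool:
  deltas:
    - [[0,0,0],[0,0,0]]
    - [[0,0,0],[0,0,0]]
    - [[0,0,0],[0,0,0]]
    - [[0,0,0],[0,0,0]]
    - [[0,0,0],[0,0,0]]

```text
t: 19.93
ee_pos: [559.2, 102.0, 51.4]
orientation: [3.023, -0.853, 0.0]
ft_force: [-3.9, -1.3, 11.4]
width: 30.2
grasp_force: 30.0
```

```bash
python3 g.py 559.2 102 51.4 -0.55
```

```text
shift [0.0, -0.0, -0.0] turn [0.0, -0.0, -0.0] | 0.0 t 19.93 pos [559.2 102.   51.4] F [-3.9 -1.3 11.4] w 30.2 g 30.0
```

servo_tool:
  deltas:
    - [[0,0,0.4],[0,0,0]]
    - [[0,0,0.4],[0,0,0]]
    - [[0,0,0.4],[0,0,0]]
    - [[0,0,0.4],[0,0,0]]
    - [[0,0,0.4],[0,0,0]]

```text
t: 20.35
ee_pos: [559.2, 102.0, 51.3]
orientation: [3.023, -0.853, 0.0]
ft_force: [-4.2, -1.3, 14.7]
width: 29.9
grasp_force: 30.0
```

```bash
python3 g.py 559.2 102 51.4 -0.55; python3 - <<'E'
from workcell import get_image
from h import *
a=get_image("scene");c=cv2.resize(a["frame"][150:260,200:330],(780,585)[:2],interpolation=cv2.INTER_CUBIC);c=cv2.resize(a["frame"][155:255,200:330],(780,600),interpolation=cv2.INTER_CUBIC);cv2.imwrite('pics/end.png',c)
E
```

```text
shift [0.0, -0.0, -0.1] turn [0.0, -0.0, -0.0] | 0.0 t 20.35 pos [559.2 102.   51.3] F [-4.2 -1.3 14.7] w 29.9 g 30.0
```

View pics/end.png

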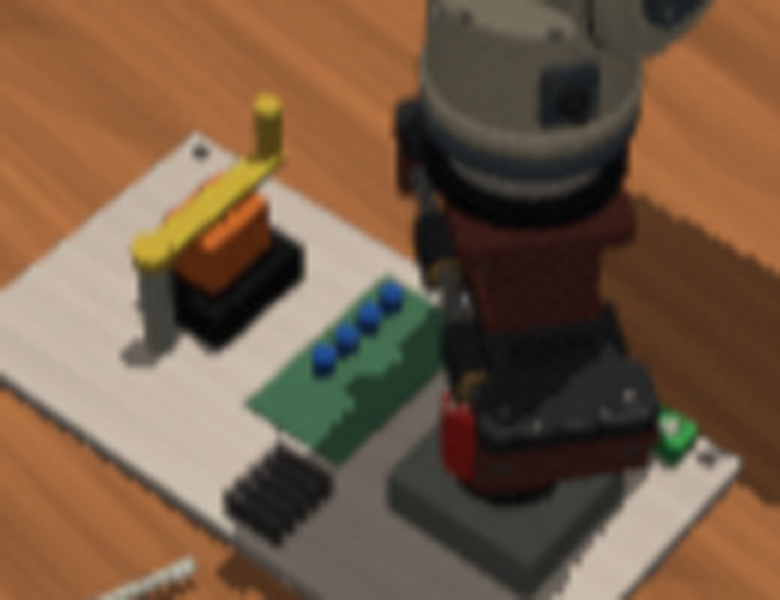

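The lever lies shut across the seated relay (arm from (150,250) to (268,150)). The knob, at (460,440), sits on the collar, still gripped and pressed with about 13 N. Handing in.

```bash
python3 -c "
from workcell import close_job
print(close_job())"
```

```text
the job is handed in; nothing more can be done
None
```

I handed the job in at about 20 s, with no verdict returned: the relay is down in its socket, the lever is shut against its stop, and the gripper still holds the knob home over the white mark with the shaft pressed down to about its stop.

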